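Hand over the wide brush

TASK

Draw the brush with the widest head out of its slanted socket on the free-spinning brush stand, turn it level and hold it out raised over the middle of the paint palette, at least 15 cm above the table, with its handle end pointing straight across to the far side of the table, away from the robot, so that the painter there can take it. Finish while still holding it so, still and gripped: do not put it down or let go. Leave the other two brushes in their sockets, and do not push or knock over the cup, the paint tubes or the pencil.

Things in the scene. Friction and masses are not known exactly. Their poses are not given: they have to be found in the camera images.
- wide_brush: widest of the three brushes, 210 mm long, about 60 g: round wooden handle 14 mm thick, 155 mm long; steel ferrule 22 mm long, 46 mm wide, 15 mm thick; dark hair 44 mm wide, 12 mm thick. Origin on its axis at mid-length; x along it to the hair, y across the head's width, z across its thickness. Starts leaning outward from the stand, hair up, 38 degrees above level, y level, origin 0.12 m high
- wide_brush_butt (a point): handle end of the widest brush, on its axis, 105 mm from its origin. At the start the last 57 mm of the handle are in the socket; bare handle can be gripped up to 40 mm either side of the brush's origin
- caddy: brush stand: wooden disc 200 mm across, top 24 mm above the table, spins freely about the upright axis through this origin (a light push turns it; allowed), cannot tip or slide. Origin at centre of disc's underside, 12 mm above table. Three sockets 120 degrees apart: the widest brush leans along the disc's -x, the others at +60 and -60 degrees from +x. Tips reach 180 mm out, 190 mm up
- wide_brush_socket (a point): middle of the inner floor of the widest brush's socket: a square wooden tube on the stand, 22 mm wide outside, 16 mm inside, 57 mm deep, leaning outward 40 degrees above level; mouth about 76 mm from the stand's axis and 90 mm above the table. The brush has 1 mm of play all round and comes out only along its own axis
- round_brush: bystander: brush with a round pointed head 19 mm thick, 210 mm long, in its own socket on the stand, wooden handle 14 mm thick, 155 mm long, origin at the middle of its length, x axis towards the hair
- round_brush_socket (a point): middle of the inner floor of the round brush's socket
- narrow_brush: bystander: brush with a flat head 22 mm wide, 210 mm long, in its own socket on the stand, wooden handle 14 mm thick, 155 mm long, origin at the middle of its length, x axis towards the hair
- narrow_brush_socket (a point): middle of the inner floor of the narrow brush's socket
- palette: white plastic paint palette lying on the table with dabs of paint, fixed, oval, 228 mm (its y) by 164 mm (its x), 6 mm thick; origin under its centre, z up, x across the table to the far side within 9 degrees
- table_mark (a point): unmarked point on the table straight ahead of the robot, 0.6 m from its base axis; its x axis points straight across the table to the far side, away from the robot, z up
- wash_cup: bystander: white plastic wash cup, 72 mm across, 80 mm high; origin under its centre
- tube_a: bystander: small paint tube lying flat, 100 mm long, 30 mm wide, 16 mm high; origin under its middle
- tube_b: bystander: second such small paint tube; origin under its middle
- big_tube: bystander: big grey paint tube standing on its cap, 56 mm across, 160 mm high; origin under its centre
- pencil: bystander: flat pencil lying on the table, 163 mm long, 9 mm wide, 8 mm high; origin under its middle
Mind the look-alikes: they are no part of the job. Leave any pink, red or yellow look-alike of the wide_brush alone.

How it is judged:
By the outcome, as a careful person would: the job done as asked, in the order asked, and still so for the second after the job is handed in, while the arm keeps its last pose, push and grip.
It also fails if it takes over 40 s, if anything falls off the work surface, if the arm or the gripper's body presses on something with over 40 N, if the wrist force passes 120 N, or if a joint passes its speed limit or range.

ROBOT

A 6-joint arm with a two-finger parallel gripper is mounted at the origin on the work surface. World frame = base frame: x ahead of the robot, y to its left, z up, the work surface at z = 0. Lengths are in m, angles in rad, forces in N, time in s.
With the tool pointing down it reaches from about 0.3 to 0.825 m from the base axis. Payload 5.4 kg.
Tool frame: the origin (TCP) lies at the very end of the fingers, on their centre line; the grasp point (between the pads) lies 19 mm behind it; z points along the fingers, y is the line along which they close (so a half turn about z gives the same grasp; the last joint's range is limited). The gripper opens to 92 mm and grips with 3 to 60 N. Pads are 20 mm wide; open, the fingers measure 128 mm over their backs; the gripper's body (75 mm by 189 mm) begins 69 mm behind the grasp point.
Start: joints at [0.896, 0.158, 1.597, -0, 1.386, -0.21], TCP at [0.258, 0.514, 0.193] pointing down, gripper open.
Joint ranges: [-2.91, 2.91], [-0.94, 2.29], [0.18, 2.7], [-1.29, 4.43], [0.17, 2.64], [-3, 3]. Speed limits (rad/s): [2.57, 2.57, 3.14, 3.14, 3.14, 3.14].

INTERFACE

Orientations are given as a rotation vector (axis times angle).
In Python, from workcell import bot gives the robot as it stands. Calls block until the motion is done:
- bot.goto(position, orientation): joint-space move of the TCP to a pose.
- bot.line_to(position, rot=None, max_speed=0.15): straight line of the TCP; rot=None keeps the orientation; max_speed is the mean speed in m/s.
- bot.set_joints(angles): joint-space move.
- bot.set_gripper(opening, newtons=None): opening from 0.0 (shut) to 1.0 (fully open); newtons is the grip in N (None keeps the last); returns when the fingers have stopped.
- bot.hold(seconds).
- bot.inverse_kinematics(position, orientation): joint angles nearest the present ones, or None.
- bot.read_camera(name): name is "scene" or "top" or "wrist"; returns a dict with "pixels" (400x640x3 uint8, blue, green, red), "fx", "fy", "cx", "cy" (pixels), "k1" (the pictures are not rectified: a ray, as slopes to the right and down, at radius r is drawn at 1 + k1 r^2 times it, then the intrinsics apply), "R" (3x3) and "t" (3): a world point X has camera coordinates R X + t. Camera axes: x right, y down, z forward; pixel columns grow to the right and rows downward; lengths in m; the calibration is good to about 2 mm. A picture is of the moment at which its call begins. There is no depth.
A pose or a line that the arm cannot do raises bot.MotionError and nothing moves.
- bot.job_done(): hands the job in; it is judged then, once.
Readings, each from a call of its own:
- bot.current_clock(): time.
- bot.current_joints(): joint angles.
- bot.current_joint_vel(): joint speeds.
- bot.current_effort(): joint torques, N m.
- bot.current_ee_pos(): TCP position.
- bot.current_tool_rot(): TCP orientation.
- bot.current_contact_force(): force on the tool from outside, world axes, zero at the start.
- bot.current_ft_torque(): the same for the moment, N m.
- bot.current_opening(): opening from 0.0 (shut) to 1.0 (fully open).
- bot.current_grip_force(): force on a finger pad.
Only numpy, scipy, OpenCV 4.12 (cv2) and the standard library are available. Lean on these libraries where they do the work, as an engineer would, in place of code of your own. Each camera call takes 0.05 s, during which the arm holds its last target. There are 200 camera calls.

## Working session

There is one attempt and no reset: what is moved stays moved. The work goes in short steps, each a Python script; the robot and the scene stay as the last script left them, time stands still between calls to the robot, and variables do not carry over. Pictures are saved under pics/ and viewed, at most 10 in all, crops included, and the job is handed in when it is done.

```bash
ls; mkdir -p pics; cat > h.py <<'E'
import numpy as np, cv2
from scipy.spatial.transform import Rotation as Ro
from workcell import bot
def snap(n,f):
    c=bot.read_camera(n); cv2.imwrite(f'pics/{f}.png',c['pixels']); np.save(f'pics/{f}.npy',{k:v for k,v in c.items()},allow_pickle=True); return c
def load(f): return np.load(f'pics/{f}.npy',allow_pickle=True).item()
def ray(c,u,v):
    K=np.array([[c['fx'],0,c['cx']],[0,c['fy'],c['cy']],[0,0,1.]])
    p=cv2.undistortPoints(np.array([[[u,v]]],float),K,np.array([c['k1'],0,0,0.]))[0,0]
    R=np.array(c['R']);t=np.array(c['t'])
    d=R.T@np.array([p[0],p[1],1]); return -R.T@t, d/np.linalg.norm(d)
def onz(c,u,v,z):
    o,d=ray(c,u,v); return o+d*(z-o[2])/d[2]
def tri(*obs):
    A=np.zeros((3,3));b=np.zeros(3);rs=[ray(*o) for o in obs]
    for o,d in rs:
        P=np.eye(3)-np.outer(d,d);A+=P;b+=P@o
    X=np.linalg.solve(A,b); return X,[np.linalg.norm((np.eye(3)-np.outer(d,d))@(X-o)) for o,d in rs]
def proj(c,X):
    p=np.array(c['R'])@np.array(X)+np.array(c['t']);x,y=p[:2]/p[2];s=1+c['k1']*(x*x+y*y)
    return np.array([c['fx']*x*s+c['cx'],c['fy']*y*s+c['cy']])
E
python3 - <<'E'
from h import *
for n in ['scene','top']:
    c=snap(n,n+'1'); print(n,c['fx'],c['k1'],-np.array(c['R']).T@c['t'])
E
```

```text
pics
scene 400.5240807571213 -0.03225310386981176 [ 1.24060332 -0.63396535  0.72330457]
top 444.5525292000122 -0.05173898589455891 [0.43737964 0.06816179 1.35705117]
```

View pics/scene1.png

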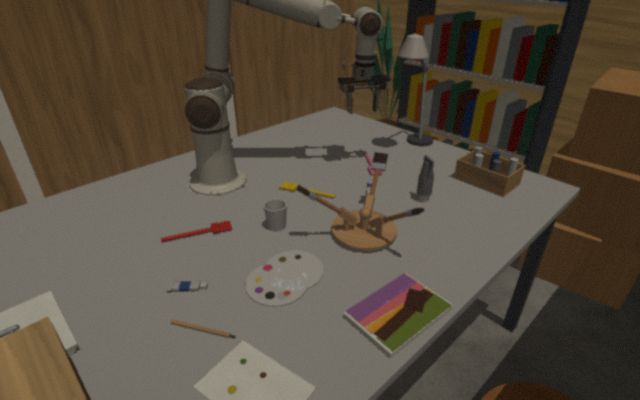

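View pics/top1.png

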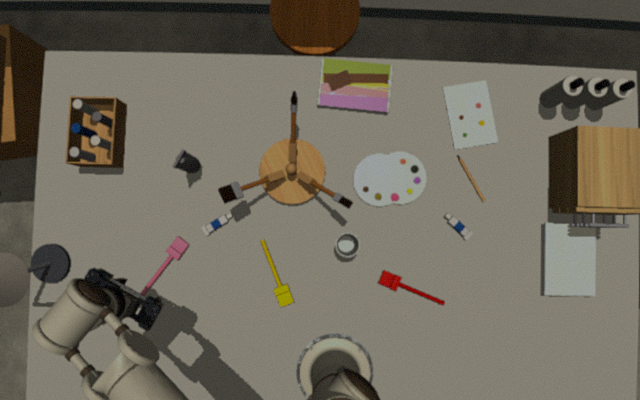

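The wide brush's head is at about (231,191) in the top view and (380,158) in the scene view. The palette is near (390,180) in the top view, and the stand near (292,170). I'll enlarge both views for exact pixels.

```bash
python3 - <<'E'
from h import *
a=load('top1')['pixels'][130:220,200:360];b=load('scene1')['pixels'][140:260,280:440]
g=lambda im:np.clip((im/255.)**.6*255,0,255).astype(np.uint8)
a=cv2.resize(g(a),None,fx=5,fy=5,interpolation=cv2.INTER_CUBIC);b=cv2.resize(g(b),None,fx=5,fy=5,interpolation=cv2.INTER_CUBIC)
cv2.imwrite('pics/ca.png',a);cv2.imwrite('pics/cb.png',b)
E
```

```text
(no output)
```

View pics/ca.png

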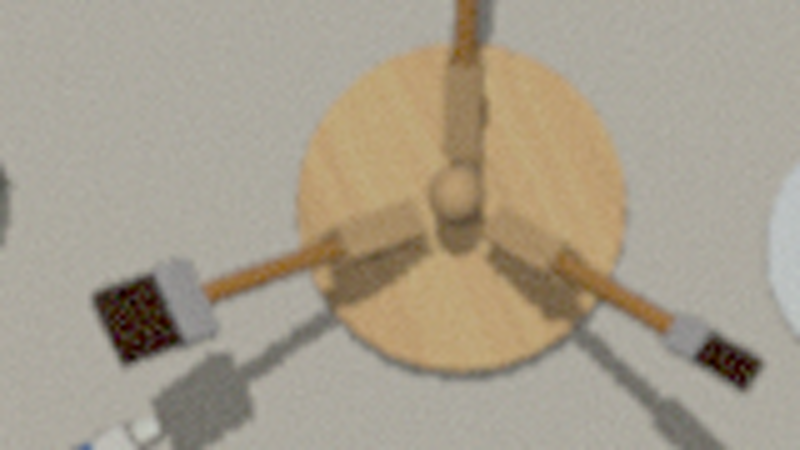

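View pics/cb.png

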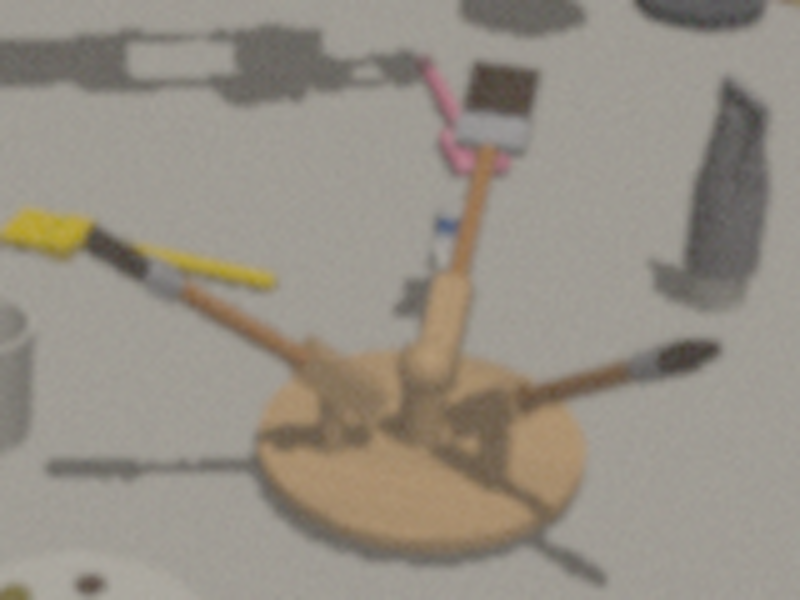

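```bash
python3 - <<'E'
from h import *
t=load('top1');s=load('scene1')
T=lambda u,v:(t,u/5-.4+200,v/5-.4+130); S=lambda u,v:(s,u/5-.4+280,v/5-.4+140)
P={}
for n,a,b in [('tip',(109,331),(509,67)),('junc',(208,294),(488,148)),('mouth',(338,247),(453,275))]:
    P[n],r=tri(T(*a),S(*b)); print(n,P[n].round(4),np.round(r,4))
for a,b in [('mouth','tip'),('junc','tip'),('mouth','junc')]:
    d=P[b]-P[a];L=np.linalg.norm(d);print(a,b,L.round(4),'elev',np.degrees(np.arcsin(d[2]/L)).round(1),'az',np.degrees(np.arctan2(d[1],d[0])).round(1))
print('disc',onz(*T(462,207),.024).round(4), 'R',onz(*T(297,207),.024).round(4))
# palette
im=t['pixels'][140:215,345:435].copy();hsv=cv2.cvtColor(im,cv2.COLOR_BGR2HSV)
m=((hsv[...,2]>150)).astype(np.uint8);print('thr',np.percentile(hsv[...,2],[10,50,90]))
m=((hsv[...,2]>165)|(hsv[...,1]>90)).astype(np.uint8)
m=cv2.morphologyEx(m,cv2.MORPH_CLOSE,np.ones((9,9)))
cs,_=cv2.findContours(m,0,2);c=max(cs,key=cv2.contourArea);h=cv2.convexHull(c)
W=np.array([onz(t,u+345,v+140,.006)[:2] for u,v in h[:,0]]);print('pal',cv2.minAreaRect((W*1000).astype(np.float32)),len(c))
print('joints',bot.current_joints(),bot.current_clock(),bot.current_tool_rot())
w=snap('wrist','w1');R=Ro.from_rotvec(bot.current_tool_rot()).as_matrix();print('cam in tool',R.T@(-np.array(w['R']).T@w['t']-bot.current_ee_pos()),(np.array(w['R'])@R).round(2))
E
```

```text
tip [0.5118 0.3221 0.182 ] [0.0003 0.0003]
junc [0.5358 0.2761 0.1482] [0.0004 0.0004]
mouth [0.5683 0.2113 0.0949] [0.0016 0.0016]
mouth tip 0.1518 elev 35.0 az 117.0
junc tip 0.0619 elev 33.1 az 117.5
mouth junc 0.09 elev 36.3 az 116.6
disc [0.6033 0.1467 0.024 ] R [0.6003 0.2461 0.024 ]
thr [130. 136. 160.]
pal ((535.3125, -167.53819274902344), (18.36787986755371, 21.503049850463867), 1.7136754989624023) 11
joints [ 8.95895904e-01  1.58986499e-01  1.59807207e+00 -2.28488043e-06
  1.38622294e+00 -2.10118087e-01] 0.1 [-7.23357774e-01 -3.05643936e+00  2.39827558e-03]
cam in tool [ 0.07673537 -0.00019241 -0.19174438] [[ 0.    1.    0.  ]
 [-0.96  0.   -0.27]
 [-0.27 -0.    0.96]]
```

```bash
cat >> h.py <<'E'
def frame(az,el):
    az,el=np.radians([az,el]);r=np.array([np.cos(az),np.sin(az),0]);k=np.array([0,0,1.])
    b=np.cos(el)*r+np.sin(el)*k; n=np.sin(el)*r-np.cos(el)*k   # tool x=b, z=n
    return b,n,Ro.from_matrix(np.c_[b,np.cross(n,b),n]).as_rotvec()
E
python3 - <<'E'
from h import *
t=load('top1');s=load('scene1')
def pal(c,x0,x1,y0,y1,th):
    im=cv2.GaussianBlur(c['pixels'],(3,3),0)[y0:y1,x0:x1];hsv=cv2.cvtColor(im,cv2.COLOR_BGR2HSV)
    m=((hsv[...,2]>th)|(hsv[...,1]>90)).astype(np.uint8);m=cv2.morphologyEx(m,cv2.MORPH_OPEN,np.ones((3,3)))
    cs,_=cv2.findContours(m,0,2);k=cv2.convexHull(max(cs,key=cv2.contourArea))
    W=np.array([onz(c,u+x0,v+y0,.006)[:2] for u,v in k[:,0]]);return cv2.minAreaRect((W*1000).astype(np.float32))
print(pal(t,349,435,140,215,147));
g=s['pixels'].max(2);print(g[250:300:10,285],g[240,235:330:10]);print(pal(s,240,328,246,308,150))
O=np.array([.5505,.248,.12]);b,n,rv=frame(117.4,38)
for nm,p,r in [('pre',O+.02*b-.071*n,rv),('gr',O+.02*b+.019*n,rv),('out',O+.11*b+.019*n,rv),('fin',np.array([.58,-.16,.2]),frame(180,0)[2])]:
    print(nm,p.round(3),bot.inverse_kinematics(p,r))
bot.set_gripper(.6); bot.goto(O+.02*b-.071*n,rv); snap('wrist','w2'); print(bot.current_clock())
c=load('w2');cv2.imwrite('pics/w2b.png',np.clip((c['pixels']/255.)**.6*255,0,255).astype(np.uint8))
print(proj(c,O),proj(c,O+.05*b),proj(c,O+.105*b),proj(c,O-.048*b))
E
```

```text
((593.2830200195312, -151.2094268798828), (155.98751831054688, 221.5126953125), 7.3921098709106445)
[118  99 129 134 129] [116 115 117 117 117 116 116 115 115 115]
((536.0108032226562, -169.3806915283203), (18.973526000976562, 21.462549209594727), 52.707801818847656)
pre [0.563 0.223 0.188] [-0.1291934   0.44047078  1.40641015  0.53451273  1.6943855  -0.64996801]
gr [0.538 0.272 0.117] [-0.05636232  0.46862     1.51850955  0.55863994  1.53898599 -0.664256  ]
out [0.505 0.335 0.173] [ 0.04506936  0.3553678   1.55024254  0.59301714  1.55592451 -0.54071243]
fin [ 0.58 -0.16  0.2 ] [-0.46979118  0.22170232  1.50962938  0.          1.41026095 -2.0405875 ]
2.525
[311.31795566 227.80431122] [311.48145686 168.14865561] [311.68236956  94.9290461 ] [311.17535702 279.88496966]
```

View pics/w2b.png

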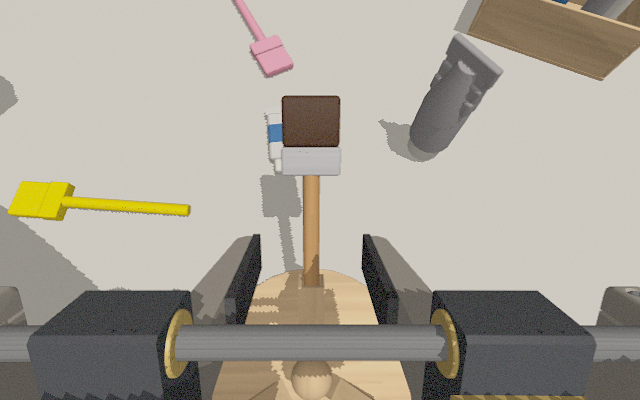

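The wrist view agrees with the estimate. The handle runs along column 311, the ferrule starts at row 175 and the tip is at row 96. Next I'll grasp and draw the brush out, checking the forces.

```bash
python3 - <<'E'
from h import *
s=load('scene1');im=cv2.GaussianBlur(s['pixels'],(3,3),0)[240:312,236:332];hsv=cv2.cvtColor(im,cv2.COLOR_BGR2HSV)
m=((hsv[...,2]>123)|(hsv[...,1]>90)).astype(np.uint8);m=cv2.morphologyEx(m,cv2.MORPH_OPEN,np.ones((3,3)))
k=cv2.convexHull(max(cv2.findContours(m,0,2)[0],key=cv2.contourArea));print('pal scene',cv2.minAreaRect(np.array([onz(s,u+236,v+240,.006)[:2]*1000 for u,v in k[:,0]],np.float32)))
O=np.array([.5505,.248,.12]);b,n,rv=frame(117.4,38)
bot.line_to(O+.02*b+.019*n,max_speed=.1); print('F',bot.current_contact_force().round(1) if hasattr(bot.current_contact_force(),'round') else bot.current_contact_force())
bot.set_gripper(0,35); print('open mm',bot.current_opening()*92,'grip',bot.current_grip_force(),np.round(bot.current_contact_force(),1))
b2=frame(117.4,39)[0]; p=np.array(bot.current_ee_pos())
for d in (.01,.03,.05,.07,.085):
    bot.line_to(p+d*b2,max_speed=.06); f=np.round(bot.current_contact_force(),1); print(d,f,round(bot.current_opening()*92,1))
    if np.linalg.norm(f)>30: break
print(bot.current_clock()); c=snap('scene','s2'); snap('wrist','w3')
w=load('w3')['pixels'];im=np.vstack([cv2.resize(c['pixels'][120:260,240:460],(640,407)),cv2.resize(w,(320,190)).repeat(1,0) if 0 else np.hstack([cv2.resize(w,(304,190)),np.zeros((190,336,3),np.uint8)])])
cv2.imwrite('pics/v3.png',np.clip((im/255.)**.6*255,0,255).astype(np.uint8))
E
```

```text
pal scene ((590.0335083007812, -152.4156951904297), (160.37339782714844, 224.148193359375), 7.434427738189697)
F [-0.2  0.2  0.2]
open mm 0.5018177915664399 grip 3.47472433000803 [ 1.4 -3.2  6.5]
0.01 [ 0.2 -0.8  4.5] 0.6
0.03 [ 0.2 -0.5  5.1] 0.8
0.05 [ 0.6 -0.4  1.5] 0.4
0.07 [-0.1 -0.4 -0.1] 0.2
0.085 [-0.1 -0.2  0. ] 0.6
6.6333
```

View pics/v3.png

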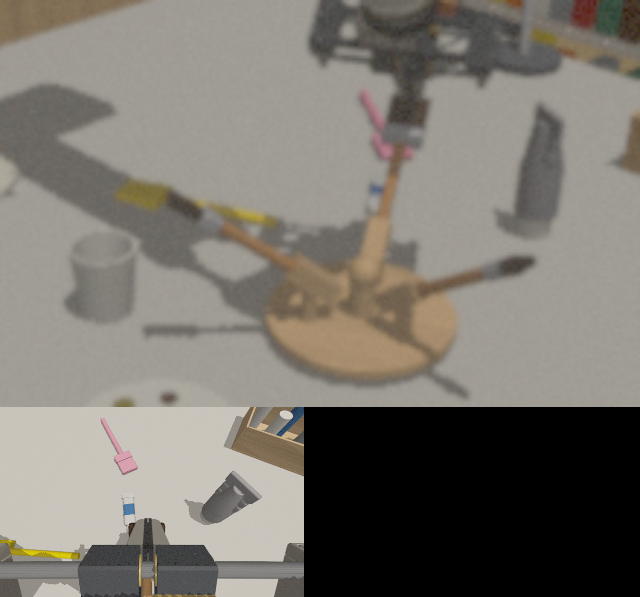

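The grasp missed. The fingers shut to about 0.5 mm and the brush is still in its socket, with its head now under the fingers. I'll back off along the tool axis and measure again.

```bash
python3 - <<'E'
from h import *
b,n,rv=frame(117.4,38);O=np.array([.5505,.248,.12])
print(np.round(bot.current_ee_pos(),4),(O+.105*b+.019*n).round(4),np.round(bot.current_tool_rot(),3),rv.round(3))
p=np.array(bot.current_ee_pos()); bot.line_to(p-.07*n,max_speed=.2)
bot.set_gripper(.6)
q=O+.02*b-.071*n
bot.goto(q,rv); snap('wrist','w4'); snap('scene','s4'); snap('top','t4'); 
bot.goto(q-.06*n+.0*b+np.array([0,-.05,0]),rv); snap('wrist','w5');print(bot.current_clock())
L=[cv2.resize(load('w4')['pixels'][60:320,200:460],(400,400)),cv2.resize(load('w5')['pixels'][0:260,200:460],(400,400))]
L=np.vstack([np.hstack(L),])
cv2.imwrite('pics/v4.png',np.clip((L/255.)**.7*255,0,255).astype(np.uint8))
E
```

```text
[0.5086 0.3306 0.1717] [0.507  0.3318 0.1697] [-1.318 -2.168 -0.454] [-1.318 -2.168 -0.454]
9.2667
```

View pics/v4.png

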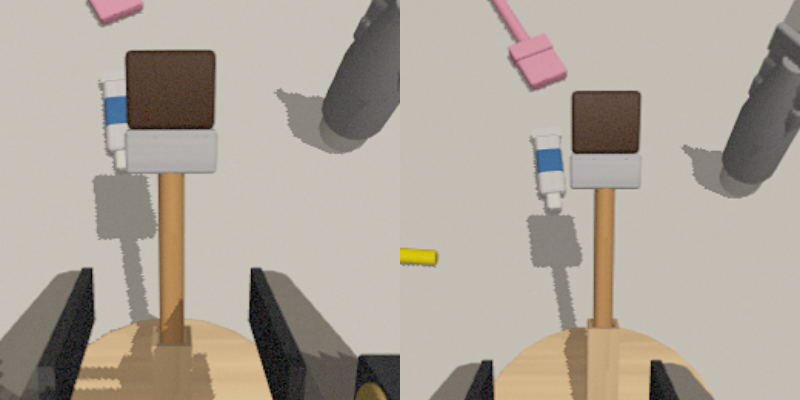

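```bash
python3 - <<'E'
from h import *
a=load('w4');c=load('w5');t=load('t4')
A=lambda u,v:(a,200+.65*(u+.5)-.5,60+.65*(v+.5)-.5);C=lambda u,v:(c,200+.65*(u+.5)-.5,.65*(v+.5)-.5)
b,n,rv=frame(117.4,38);O=np.array([.5505,.248,.12])
for nm,x,y,s in [('tip',(170.5,50),(205.5,91),.105),('junc',(171.5,173),(205,188),.05),('ferr/hair',(171,129),(205.5,153),.072),('mouth',(171.5,337),(203,320),-.048)]:
    X,r=tri(A(*x),C(*y));d=X-(O+s*b);print(nm,X.round(4),np.round(r,4),'pred',(O+s*b).round(4),'db,dn,dy',np.round([d@b,d@n,d@np.cross(n,b)],4), 'w4 pred',proj(a,O+s*b).round(1),A(*x)[1:])
E
```

```text
tip [0.5098 0.3247 0.1799] [0.0002 0.0002] pred [0.5124 0.3215 0.1846] db,dn,dy [ 0.0003  0.0062 -0.0008] w4 pred [311.5  92.3] (310.65, 92.325)
junc [0.5346 0.2777 0.1507] [0.0003 0.0003] pred [0.5324 0.283  0.1508] db,dn,dy [-0.0045 -0.0035 -0.0004] w4 pred [311.5 165.6] (311.3, 172.275)
ferr/hair [0.526  0.294  0.1628] [0.0002 0.0002] pred [0.5244 0.2984 0.1643] db,dn,dy [-0.0046 -0.0016 -0.0006] w4 pred [311.5 137.3] (310.975, 143.675)
mouth [0.5689 0.2112 0.1049] [0.0004 0.0004] pred [0.5679 0.2144 0.0904] db,dn,dy [ 0.0063 -0.0134 -0.0006] w4 pred [311.6 277.6] (311.3, 278.875)
```

```bash
python3 - <<'E'
from h import *
a=load('w2');b,n,rv=frame(117.4,38);O=np.array([.5505,.248,.12]);R=Ro.from_rotvec(rv).as_matrix()
print('fx',a['fx'],bot.current_opening()*92)
T=O+.02*b-.071*n
for dx in(-.01,.01):
  for dz in (0,-.019): print(dx,dz,[proj(a,T+R@[dx,s*.0276,dz]).round(0) for s in(-1,1)])
depth=lambda X:(np.array(a['R'])@X+np.array(a['t']))[2]
print('depth tcp',depth(T),'ferr',depth(O+.06*b),'from width 46mm/58px',a['fx']*.046/58)
# where did fingers reach: go to grasp height beside? view from current: scene
s=snap('scene','s5');p=np.array(bot.current_ee_pos());print(p,proj(s,p),proj(s,O))
im=cv2.resize(s['pixels'][60:260,280:480],(600,600),interpolation=cv2.INTER_CUBIC)
for X in (p,O): 
    u,v=(proj(s,X)-[280,60]+.5)*3-.5; cv2.circle(im,(int(u),int(v)),3,(0,255,0),-1)
cv2.imwrite('pics/v5.png',np.clip((im/255.)**.6*255,0,255).astype(np.uint8))
E
```

```text
fx 336.8572439723777 55.26009731371531
-0.01 0 [array([267., 253.]), array([356., 253.])]
-0.01 -0.019 [array([262., 267.]), array([360., 267.])]
0.01 0 [array([265., 222.]), array([357., 222.])]
0.01 -0.019 [array([261., 234.]), array([362., 234.])]
depth tcp 0.20532862214872208 ferr 0.2627510341508716 from width 46mm/58px 0.26716264177119614
[0.57959052 0.14171074 0.23508446] [360.70017528 161.47040087] [374.54497372 181.52696776]
```

View pics/v5.png

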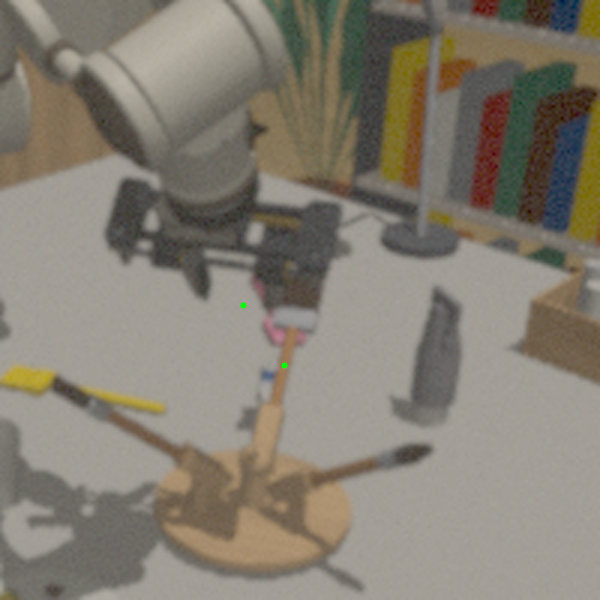

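The images show the real fingertips about 19 mm short of the reported TCP. They match the dz = -19 mm projection in the wrist view, and the green TCP dot in the scene view sits below the fingertips. That explains the miss, so I'll go 19 mm deeper along the tool axis.

```bash
python3 - <<'E'
from h import *
O=np.array([.5505,.248,.12]);b,n,rv=frame(117.4,38)
bot.goto(O+.017*b-.05*n,rv)
bot.line_to(O+.017*b+.037*n,max_speed=.1); print('F',np.round(bot.current_contact_force(),1))
snap('wrist','w6')
bot.set_gripper(0,35); w=bot.current_opening()*92; print('open mm',w,'grip',bot.current_grip_force(),np.round(bot.current_contact_force(),1))
if w>8:
  b2=frame(117.4,39)[0]; p=np.array(bot.current_ee_pos())
  for d in (.008,.025,.045,.065,.09):
    bot.line_to(p+d*b2,max_speed=.06); f=np.round(bot.current_contact_force(),1); print(d,f,round(bot.current_opening()*92,1))
    if np.linalg.norm(f)>30: break
print(bot.current_clock()); c=snap('scene','s6'); snap('wrist','w7')
im=np.hstack([cv2.resize(c['pixels'][80:240,280:440],(400,400)),cv2.resize(load('w7')['pixels'],(400,250))[np.arange(400)%250]])
cv2.imwrite('pics/v6.png',np.clip((im/255.)**.6*255,0,255).astype(np.uint8))
E
```

```text
F [ 0.2 -0.6 -0.2]
open mm 12.932252200381892 grip 35.000240206718445 [-0.1 -0.1 -0.4]
0.008 [-0.8  0.4 -0.6] 12.7
0.025 [ 0.6 -0.2 -0.5] 13.4
0.045 [-0.1 -0.8  0.1] 12.9
0.065 [ 0.3  0.  -0.4] 12.9
0.09 [ 0.6 -0.  -0.6] 12.8
13.8833
```

View pics/v6.png

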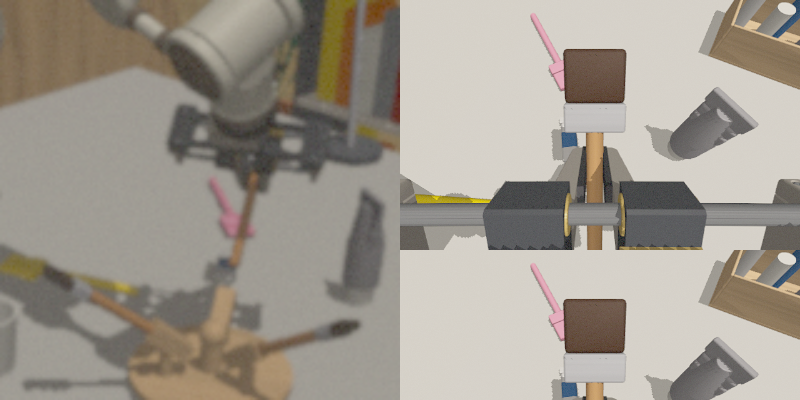

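The brush is gripped (12.9 mm opening, steady 35 N) and clear of the socket mouth. Next I'll lift it, turn it level and carry it over the palette.

```bash
python3 - <<'E'
from h import *
rv=frame(180,0)[2]; p=np.array(bot.current_ee_pos())
print(p.round(3)); up=p+[0,-.03,.14]
bot.line_to(up,max_speed=.12)
F=np.array([.575,-.152,.31]);print(bot.inverse_kinematics(F,rv))
bot.goto(F,rv); bot.line_to(F-[0,0,.09],max_speed=.08); bot.hold(.3)
print(bot.current_clock(),bot.current_opening()*92,bot.current_grip_force(),np.round(bot.current_ee_pos(),4))
s=snap('scene','s8');t=snap('top','t8');w=snap('wrist','w8')
im=np.hstack([cv2.resize(s['pixels'][160:320,200:360],(400,400)),cv2.resize(t['pixels'][100:260,310:470],(400,400))])
im=np.vstack([im,np.hstack([cv2.resize(w['pixels'],(320,200)),cv2.resize(t['pixels'][110:230,190:430],(400,200)),np.zeros((200,80,3),np.uint8)])])
cv2.imwrite('pics/v8.png',np.clip((im/255.)**.6*255,0,255).astype(np.uint8))
E
```

```text
[0.502 0.342 0.158]
[-0.46142427  0.16098863  1.36521988  0.          1.61538414 -2.0322206 ]
18.5417 13.077203048076768 34.99984323978424 [ 0.5751 -0.1521  0.2202]
```

View pics/v8.png

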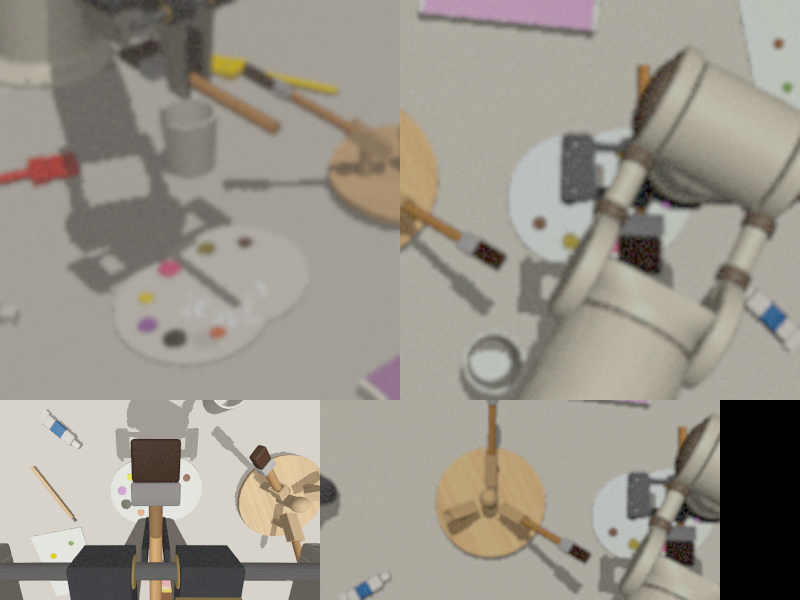

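```bash
python3 - <<'E'
from h import *
s=load('s8');t=load('t8')
T=lambda u,v:(t,310+.4*(u-400+.5)-.5,100+.4*(v+.5)-.5);S=lambda u,v:(s,200+.4*(u+.5)-.5,160+.4*(v+.5)-.5)
B,r=tri(T(643,66),S(277,127));print('butt',B.round(4),r)
H,r=tri(T(640,271),S(124,50));print('hair tip~',H.round(4),r)
print('mid',((B+H)/2).round(4),'L',np.linalg.norm(B-H),'elev',np.degrees(np.arcsin((B-H)[2]/np.linalg.norm(B-H))),'az',np.degrees(np.arctan2(*(B-H)[1::-1])))
E
```

```text
butt [ 0.6965 -0.1519  0.2565] [np.float64(0.0002806454387718784), np.float64(0.00028064543877188796)]
hair tip~ [ 0.4868 -0.1587  0.2519] [np.float64(0.006527206804612186), np.float64(0.006527206804612151)]
mid [ 0.5917 -0.1553  0.2542] L 0.20989527298225702 elev 1.2488435479614686 az 1.8552739478104552
```

```bash
python3 -c "
from h import *
bot.hold(.5);print(bot.current_clock(),bot.current_grip_force(),np.abs(bot.current_joint_vel()).max());print(bot.job_done())"
```

```text
19.1917 34.99984681606293 0.0013384948417817762
the job is handed in; nothing more can be done
None
```

I handed the job in at 19.2 s with the wide brush gripped at 35 N and still, held about 25 cm up over the middle of the palette, level and pointing straight across to within about 2°, handle end to the far side; the first grasp closed above the handle and had to be repeated deeper, and I did not re-measure the bystanders afterwards.

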